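# Vent the vacuum table and lift the bell jar off the mould

## Robot

A 6-joint arm with a two-finger parallel gripper is mounted at the origin on the work surface. World frame = base frame: x ahead of the robot, y to its left, z up, the work surface at z = 0. Lengths are in mm, angles in rad, forces in N, time in s.
With the tool pointing down it reaches from about 275 to 725 mm from the base axis. Payload 15.9 kg.
Tool frame: the origin (TCP) lies midway between the tips of the shut fingers; the grasp point (between the pads) lies 19 mm behind it; z points along the fingers, y is the line along which they close (so a half turn about z gives the same grasp; the last joint's range is limited). The gripper opens to 85 mm and grips with 20 to 120 N. Pads are 22 mm wide; open, the fingers measure 114 mm over their backs; the gripper's body (76 mm by 85 mm) begins 54 mm behind the grasp point. The pads swing forward as they close: fully open they stand 13 mm farther back than shut.
Start: joints at [-1.198, 0.213, -0.034, 1.323, 0, 1.571], TCP at [182.105, -465.643, 231.306] pointing down, gripper open.
Joint ranges: [-2.98, 2.98], [-0.74, 1.72], [-1.14, 1.35], [-2.1, 2.04], [-1.57, 1.44], [-3.14, 3.14]. Speed limits (rad/s): [1.89, 1.89, 2.39, 2.57, 3.14, 3.14].

## Interface

Orientations are given as a unit quaternion [x, y, z, w].
In Python, from plant import manip gives the robot as it stands. The module is installed in compiled form; this text tells all that it offers.
- The arm moves only by the tool apply_moves, never from a script. Its argument "commands" is text: rows parted by semicolons, each of 5 numbers parted by spaces: the closure in counts, from 0 (fully open) to 255 (shut), then the shift along the world's x, y, z in cm, then the turn about the world's z in degrees. A call has exactly 8 rows; each row shifts and turns the commanded pose from where the row before left it; what a row does not reach is not made up. A row lasts 1/8 s, in which the tool goes at most 62.5 mm and 10.7 degrees, less where a joint would pass 70% of its speed; a pose out of reach is approached as far as the arm can. A call with a gripper value outside its range is refused whole. The fingers move at their own pace and stop on an object; "force" is the grip in N (left out, the last holds). Time passes only in rows, so rows that do not move let the fingers close, or fill a call up. It gives the time, the measured TCP pose, the force, the opening and the grip force at its end, in the units of the state.
- manip.state(): the state, without advancing time (a new reading comes with each control period).
- manip.grab_frame(name): name is "scene" or "top"; returns (picture, depth): 420x560x3 uint8, red, green, blue; 420x560 float32, mm along the optical axis (not along the pixel's ray), 0 where there is no reading.
- manip.camera_model(name): a dict with "intrinsics" (3x3 intrinsics, pixels), "R" (3x3) and "t" (3): a world point X has camera coordinates R X + t. Camera axes: x right, y down, z forward; pixel columns grow to the right and rows downward; lengths in mm; the calibration is good to about 2 mm. A picture is of the moment at which its call begins. camera_model takes no time and is no camera call.
- manip.job_done(): hands the job in; it is judged then, once.
The state is a dict: "t": time; "qpos": joint angles; "joint_velocities": joint speeds; "joint_torque": joint torques, N m; "ee_pos": TCP position; "eef_rot": TCP orientation; "ft_force": force on the tool from outside, world axes, zero at the start; "torque": the same for the moment, N m; "gripper_width": opening from 0.0 (shut) to 1.0 (fully open); "grip_force": force on a finger pad.
Only numpy, scipy, OpenCV 4.12 (cv2) and the standard library are available. Lean on these libraries where they do the work, as an engineer would, in place of code of your own. Each camera call takes 0.05 s, during which the arm holds its last target. There are 200 camera calls.

## Task

The mould flask under the bell jar has had its vacuum: throw the yellow-knobbed valve lever from its red notch right over into the green (vent) notch, and only then take the clear bell jar by its black top knob and lift it straight up, level all the way, until its rim is a finger's breadth above the top of the flask. Do not knock the flask or disturb anything else on the bench. Finish while still holding the jar steady and level in the air over the flask - the job ends in that hold: do not put it down or let go.

Things in the scene. Friction and masses are not known exactly. Their poses are not given: they have to be found in the camera images.
- vac_deck: Vacuum table, fixed: grey-blue box 250 (x) by 400 (y), 43 mm high. Round black pad (diameter 196, top at 45 mm) centred at (0, 100) mm; brass valve with steel index plate at (30, -120); dial gauge at (88, -35), up to 122 mm high. Origin: centre of its underside on the bench top; x to its rear (away from the robot at yaw 0), y to its left, z up. Place and yaw vary.
- vent_lever (a joint): Angle of the valve lever, rad, about a vertical axis, counter-clockwise from above. 0: in the red notch (vacuum), where it starts; 1.4: home in the green notch (vent); both are end stops. An over-centre spring holds it in either notch: it resists up to half-way (about 6 N at the knob when moved slowly, more if fast), then snaps on into the green notch by itself.
- lever_knob (a point): Centre of the upright yellow knob on the end of the lever: a cylinder 22 mm in diameter from 73 to 118 mm above the bench, this point at 98 mm. It stands 85 mm from the lever's axis, on top of a flat steel arm (15 mm wide, top at 73 mm). It turns with the lever.
- lever_pivot (a point): Point on the lever's axis at the height of the knob's centre (98 mm), fixed to the vacuum table at (30, -120) mm in its frame. The hub here is 30 mm in diameter and ends at 80 mm; the index plate below is 116 mm in diameter, top at 61 mm; the spring behind it is 75 mm high.
- green_notch (a point): Fixed point: where the knob's centre is when the lever lies in the green notch (height 98 mm). On the table's top below it a green stripe runs outwards from the index plate; a red stripe marks the red notch likewise, nearer to the jar.
- jar_knob (a point): Centre of the jar's black knob, 34 mm in diameter, 27 high, on the jar's axis; z up. It is 152 mm above the rim (197 above the bench at first), 14 below the knob's top, 27 above the jar's flat roof. Jar: clear plastic, 150 mm outside diameter, 140 inside, roof 125 above the rim; black gasket ring round the rim, 166 in diameter, 10 high; 0.45 to 0.7 kg; stands loose on the pad.
- jar_rim (a point): Centre of the bell jar's rim, its lowest plane, on the jar's axis; the jar's body axes.
- flask: The mould flask under the jar: a steel cylinder 64 mm in diameter filled with white plaster, standing on a green rubber base 76 mm in diameter; 76 mm high in all, so its top is 76 mm above the pad (121 mm above the bench). Origin: centre of its underside. Loose; it stands up to 25 mm off the jar's axis.
- spare_flask: Bystander: empty steel tube 64 mm in diameter, 64 high, standing on the bench right of the vacuum table. Origin: centre of its underside.
- sprue_base: Bystander: green rubber base 76 mm in diameter, 18 high, on the bench left of the vacuum table. Origin: centre of its underside.
- grease_tin: Bystander: small red and steel tin 57 mm in diameter, 20 high, standing on the vacuum table near its front edge, between pad and valve. Origin: centre of its underside.
- pliers: Bystander: pliers with red handles, 150 mm long, 14 high, lying on the bench at the left. Origin: in the middle.
- scrap_bowl: Bystander: steel bowl 132 mm in diameter, 40 high, on the bench at the left. Origin: centre of its underside.
- bench_block: Bystander: polished steel block 75 by 75 by 19 mm on the bench at the right. Origin: centre of its underside.
- saw_frame: Bystander: jeweller's saw frame with a wooden handle, 255 by 105 mm, 21 high, lying on the bench at the right. Origin: at the handle's front end, 30 mm to its side.
Things that resemble listed ones, but are neither listed nor needed, are in the scene too. Leave any brown or pink look-alike of the part that bears jar_knob alone.

How it is judged (in metres and radians):
On the way, in this order (a step that is already met when the one before it is completed fails the run):
1. the valve lever lies in the green vent notch (value of joint vent_lever above 1.3 rad and velocity of joint vent_lever between -0.3 and 0.3 rad/s), for 0.2 s.
2. the bell jar is off the pad with its rim above the top of the flask (z of jar_rim in the frame of vac_deck above 0.131 m and contact force between bell_jar and vac_deck below 0.2 N), for 0.3 s.
At the end, for the whole second after the job is handed in: Lever in the green notch (over 1.3 rad); jar held in the fingers, off pad and flask, rim 10 mm or more above the flask's top, within 50 mm of its axis, level within 5 deg, steady (20 mm/s, 0.15 rad/s); flask within 8 mm and bystanders within 20 mm of their starts (all of step 2 and value of joint vent_lever above 1.3 rad and angle between bell_jar's own z axis and vertical below 0.087 rad and linear speed of bell_jar below 0.02 m/s and angular speed of bell_jar below 0.15 rad/s and horizontal distance between jar_rim and flask below 0.05 m and contact force between the fingers and bell_jar above 2 N and contact force between bell_jar and flask below 0.2 N and distance of flask from where it was at the start of the episode below 0.008 m and angle between flask's own z axis and vertical below 0.05 rad and distance of each of spare_flask, sprue_base, grease_tin, pliers, scrap_bowl, bench_block, saw_frame from where it was at the start of the episode below 0.02 m); the arm keeps its last pose, push and grip.
It fails at once if the bell jar is lifted or shifted (8 mm) before the lever is in the green notch (distance of jar_rim from where it was at the start of the episode above 0.008 m and value of joint vent_lever below 1.25 rad).
It fails at once if the bell jar is tipped (over 12 degrees) (angle between bell_jar's own z axis and vertical above 0.21 rad).
It fails at once if the flask is knocked (moved 10 mm or tipped 6 degrees) (distance of flask from where it was at the start of the episode above 0.01 m or angle between flask's own z axis and vertical above 0.105 rad).
It fails at once if a bystander is disturbed (moved 25 mm) (distance of any of spare_flask, sprue_base, grease_tin, pliers, scrap_bowl, bench_block, saw_frame from where it was at the start of the episode above 0.025 m).
It also fails if it takes over 54 s, if anything falls off the work surface, if the arm or the gripper's body presses on something with over 40 N, if the wrist force passes 120 N, or if a joint passes its speed limit or range.

## Working session

There is one attempt and no reset: what is moved stays moved. The work goes in short steps, Python scripts to look and compute and a tool call to move; the robot and the scene stay as the last step left them, time stands still between calls to the robot, and variables do not carry over. Pictures are saved under pics/ and viewed, at most 10 in all, crops included, and the job is handed in when it is done.

Besides the shell and the picture viewer there is one more tool, called after "Emit:" as name(argument=value, ...) on one line, values as JSON. apply_moves: Moves the arm, as the interface text tells. Its arguments: {"type":"object","properties":{"commands":{"type":"string"},"force":{"type":"number"}},"required":["commands"]}

```bash
mkdir -p pics; cat > h.py <<'E'
import numpy as np, cv2
from plant import manip
def grab(n):
    p,d=manip.grab_frame(n); m=manip.camera_model(n); np.savez(f'{n}.npz',p=p,d=d); return p,d,m
def world(m,u,v,z):
    K,R,t=[np.array(m[k],float) for k in("intrinsics","R","t")]
    return R.T@(np.linalg.inv(K)@np.array([u,v,1.])*z-t)
def atz(m,u,v,h):
    K,R,t=[np.array(m[k],float) for k in("intrinsics","R","t")]
    c=-R.T@t; r=R.T@(np.linalg.inv(K)@np.array([u,v,1.])); return c+r*(h-c[2])/r[2]
E
python3 - <<'E'
from h import *
for n in("scene","top"):
    p,d,m=grab(n); cv2.imwrite(f'pics/{n}0.png',p[:,:,::-1]); print(n,m)
print(manip.state())
E
```

```text
scene {'intrinsics': array([[452.96954655,   0.        , 280.88625179],
       [  0.        , 452.96954655, 210.7431616 ],
       [  0.        ,   0.        ,   1.        ]]), 'R': array([[-0.17552511,  0.98446425,  0.00459077],
       [ 0.83245477,  0.15090875, -0.53314688],
       [-0.52555683, -0.08975906, -0.84601024]]), 't': array([ 119.55288086, -345.05385189, 2020.67700686])}
top {'intrinsics': array([[413.95128177,   0.        , 283.56238758],
       [  0.        , 413.95128177, 213.24301998],
       [  0.        ,   0.        ,   1.        ]]), 'R': array([[-0.00334329, -0.99975202, -0.02201657],
       [-0.99892795,  0.00435546, -0.04608671],
       [ 0.04617117,  0.02183888, -0.99869479]]), 't': array([  11.58257911,  521.49803916, 1279.29891636])}
{'t': 0.1, 'qpos': array([-1.19802216e+00,  2.13326964e-01, -3.49272199e-02,  1.32355900e+00,
        1.60738242e-05,  1.57079438e+00]), 'joint_velocities': array([-8.82954378e-05, -7.59313332e-05,  1.25344623e-03,  1.80813055e-04,
       -2.49837937e-05, -6.14069755e-04]), 'joint_torque': array([ 3.61371008e-05, -6.87242818e+01,  4.87812138e+01,  1.21352574e-02,
       -1.29645914e-04, -1.16600583e-05]), 'ee_pos': array([ 181.99434303, -465.37558125,  230.88310485]), 'eef_rot': array([ 9.82679850e-01,  1.85310698e-01, -8.63184793e-05, -5.01111531e-04]), 'ft_force': array([ 0.60631319, -0.4206405 ,  0.18526461]), 'torque': array([ 0.00908171, -0.01115918, -0.01573376]), 'grip_force': 0.0, 'gripper_width': 1.0017419097290048}
```

View pics/scene0.png

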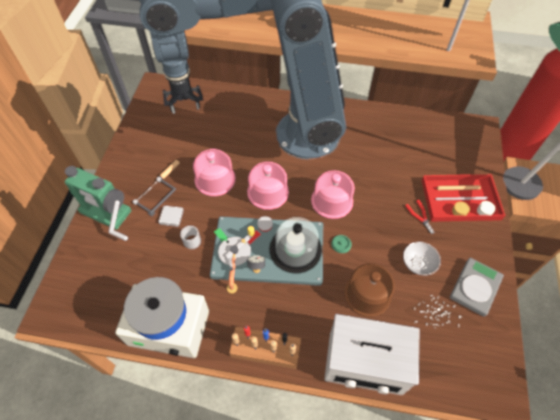

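View pics/top0.png

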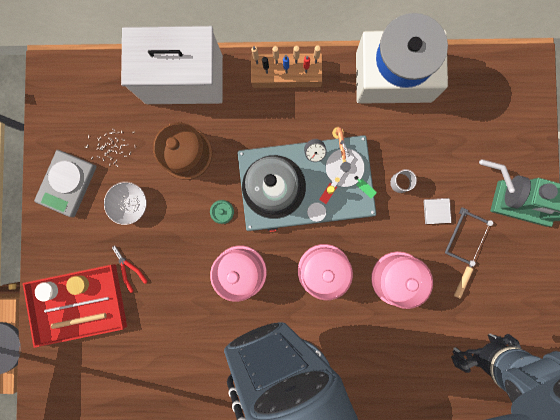

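Both views show a clear jar with a black knob on the deck: top (270,181), scene (297,229). Look-alikes of the jar are three pink ones, top (237,275), (326,271), (403,281), and one brown, top (181,150); none is mine. For the lever, the yellow knob is near top (335,182), with an orange item near (340,135) that could be confused with it. I'll check this in a close crop.

```bash
python3 - <<'E'
from h import *
a=np.load('top.npz')['p'][125:235,230:385]; b=np.load('scene.npz')['p'][205:300,200:335]
A=cv2.resize(a,(775,550),interpolation=cv2.INTER_CUBIC)
cv2.imwrite('pics/c1.png',A[:,:,::-1])
B=cv2.resize(b,(800,563),interpolation=cv2.INTER_CUBIC); cv2.imwrite('pics/c2.png',B[:,:,::-1])
E
```

```text
(no output)
```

View pics/c1.png

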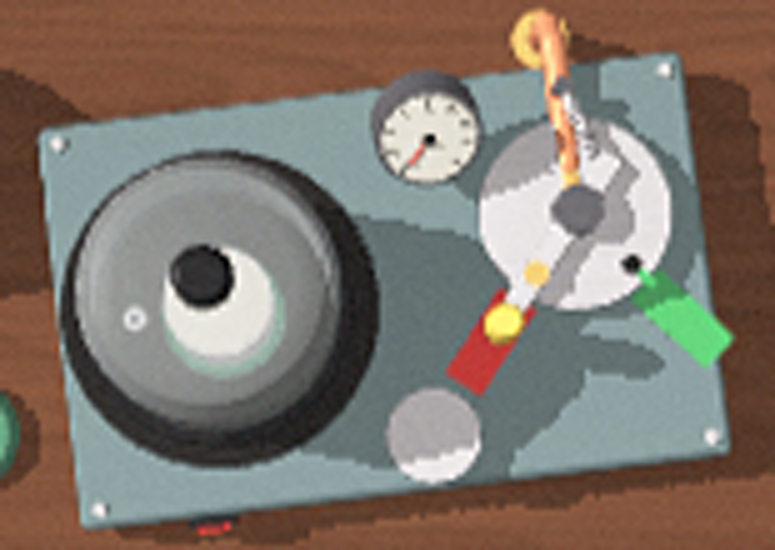

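View pics/c2.png

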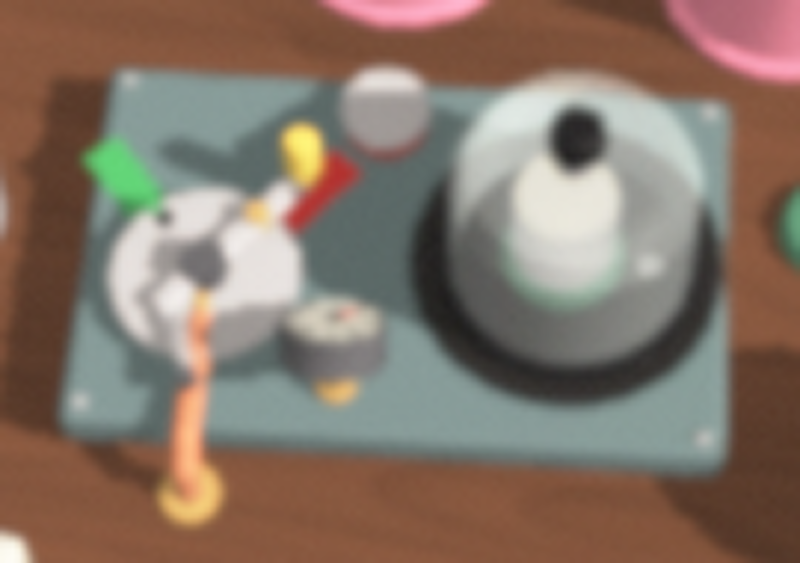

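The crops confirm it. In the top view the yellow knob is at px (330.6,189.6) on the red stripe, with its hub at (345.6,167). The green stripe points to (372,193), the black jar knob is at (270.4,180), and the tin is at (317,212). The orange item is only the hose.

```bash
python3 - <<'E'
from h import *
t=manip.camera_model('top'); s=manip.camera_model('scene')
T=lambda u,v,h: atz(t,230+u/5,125+v/5,h)[:2].round(1)
S=lambda u,v,h: atz(s,200+u*135/800,205+v*95/563,h)[:2].round(1)
print('knob',T(503,320,118),S(301,140,118)); print('hub',T(578,208,80),S(204,258,80))
print('jar',T(202,273,211),S(578,130,207))
c=[T(58,143,43),T(668,68,43),T(98,510,43),T(712,436,43)]; print('screws',*c, 'S', S(130,80,43),S(710,112,43),S(80,402,43),S(705,438,43))
ctr=np.mean(c,0)
ax=(c[1]+c[3]-c[0]-c[2]); yaw=np.arctan2(-ax[1],-ax[0])-np.pi/2
ax2=c[0]+c[1]-c[2]-c[3]; yaw2=np.arctan2(ax2[1],ax2[0]); print(ctr,np.degrees([yaw,yaw2]))
R=np.array([[np.cos(yaw2),-np.sin(yaw2)],[np.sin(yaw2),np.cos(yaw2)]])
for n,p in dict(pad=(0,100),pivot=(30,-120),gauge=(88,-35)).items(): print(n,(ctr+R@p).round(1))
print('green',T(715,340,43),T(640,285,43),'red',T(505,300,43),T(468,382,43),'tin',T(435,436,63))
E
```

```text
knob [ 585.6 -127.7] [ 589.9 -126.3]
hub [ 655.9 -176.1] [ 659.7 -173.2]
jar [601.8  39.8] [604.8  42.3]
screws [704.1 137.2] [ 747.5 -236.6] [478.6 112.5] [ 522.1 -260.5] S [ 524.3 -257.1] [481.3 114.4] [ 749.3 -231.5] [705.9 140.9]
[613.075 -61.85 ] [6.63726771 6.15184338]
pad [602.4  37.6]
pivot [ 655.8 -177.9]
gauge [704.3 -87.2]
green [ 580.5 -263. ] [ 614.3 -218. ] red [ 605.6 -136. ] [ 555.7 -113.1] tin [521.9 -91.6]
```

Emit:
apply_moves(commands="255 3.5 3 0 2.8;255 3.5 3 0 2.8;255 3.5 3 0 2.8;255 3.5 3 0 2.8;255 3.5 3 0 2.8;255 3.5 3 0 2.8;255 3.5 3 0 2.8;255 3.5 3 0 2.8", force=40)

```text
t: 1.1
ee_pos: [463.0, -224.4, 231.1]
eef_rot: [0.928, 0.373, -0.0, -0.0]
ft_force: [0.9, -0.8, -0.7]
gripper_width: -0.003
grip_force: 0.0
```

Emit:
apply_moves(commands="255 3.6 3.1 0 2.6;255 3.6 3.1 0 2.6;255 3.6 3.1 0 2.6;255 3.5 3.0 0 2.6;0 0 0 0 0;255 0 0 0 0;255 0 0 0 0;255 0 0 0 0")

```text
t: 2.1
ee_pos: [604.7, -103.3, 231.6]
eef_rot: [0.891, 0.455, 0.0, 0.0]
ft_force: [0.1, -0.1, 0.3]
gripper_width: 0.0
grip_force: 0.0
```

Emit:
apply_moves(commands="255 0 0 -2.5 0;255 0 0 -2.5 0;255 0 0 -2.5 0;255 0 0 -2 0;255 0 0 -1.5 0;255 0 0 -1.5 0;255 0 0 -1.2 0;255 0 0 0 0")

```text
t: 3.1
ee_pos: [604.6, -102.6, 93.5]
eef_rot: [0.89, 0.455, -0.001, -0.0]
ft_force: [0.3, -0.5, -0.3]
gripper_width: -0.005
grip_force: 0.0
```

```bash
python3 - <<'E'
from h import *
p=grab('scene')[0][190:300,190:340]
cv2.imwrite('pics/c3.png',cv2.resize(p,(750,550),interpolation=cv2.INTER_CUBIC)[:,:,::-1])
s=manip.state();print(s['ee_pos'],s['ft_force'])
P=np.array([656.8,-176.5])
for a in range(0,80,8):
    th=np.radians(144.5+a);u=np.array([np.cos(th),np.sin(th)]);t=np.array([-u[1],u[0]])
    print(a,(P+85*u-22*t).round(1))
E
```

```text
[ 605.02273432 -102.6595221    94.25711524] [-0.19912376  0.33995466  0.00544693]
0 [ 600.4 -109.2]
8 [ 591.6 -117.7]
16 [ 584.  -127.4]
24 [ 577.9 -138. ]
32 [ 573.3 -149.4]
40 [ 570.3 -161.2]
48 [ 569.1 -173.4]
56 [ 569.5 -185.7]
64 [ 571.6 -197.7]
72 [ 575.4 -209.4]
```

View pics/c3.png

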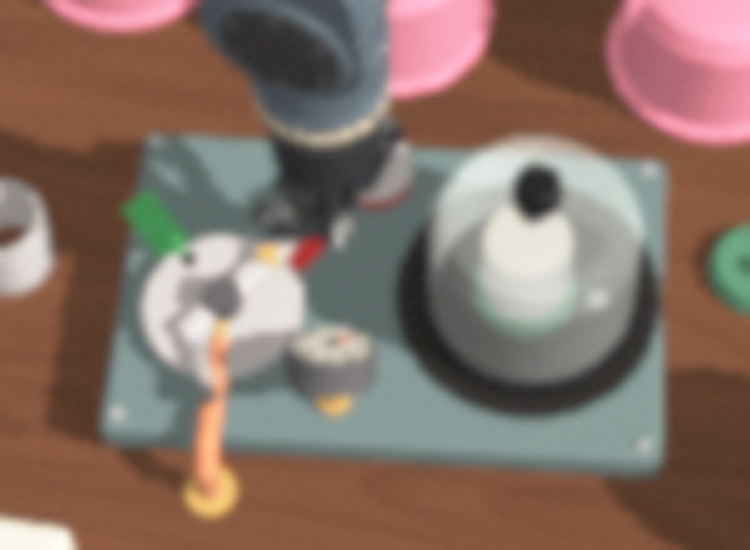

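The fingertips stand at about (340,230) in the crop, just jar-side of the hidden yellow knob. The lever is still on red, and the jar and tin are clear. I'll push slowly along the arc.

Emit:
apply_moves(commands="255 -0.5 -0.7 0 0;255 -0.4 -0.4 0 4;255 -0.4 -0.4 0 4;255 -0.4 -0.5 0 4;255 -0.4 -0.5 0 4;255 -0.3 -0.5 0 4;255 -0.3 -0.5 0 4;255 -0.2 -0.6 0 4")

```text
t: 4.15
ee_pos: [576.2, -143.7, 95.0]
eef_rot: [0.753, 0.658, 0.001, 0.0]
ft_force: [0.2, 4.2, 1.4]
gripper_width: -0.001
grip_force: 2.2
```

Emit:
apply_moves(commands="255 -0.2 -0.6 0 4;255 -0.2 -0.6 0 4;255 -0.1 -0.6 0 4;255 -0.1 -0.6 0 4;255 0 -0.6 0 4;255 0 -0.6 0 4;255 0 -0.6 0 0;255 0 0 0 0")

```text
t: 5.15
ee_pos: [570.1, -186.2, 94.6]
eef_rot: [0.602, 0.799, 0.0, 0.0]
ft_force: [-0.2, -0.0, 1.0]
gripper_width: 0.004
grip_force: 0.0
```

Emit:
apply_moves(commands="255 0 0.3 1 0;255 0 0 3 0;255 0 0 4 0;255 0 0 4 0;255 0 0 4.5 0;0 0.3 3 0 -4;0 0.5 4 0 -4;0 0.5 3 0 -4")

```text
t: 6.15
ee_pos: [583.1, -80.8, 260.3]
eef_rot: [0.682, 0.732, 0.0, 0.0]
ft_force: [-0.3, -0.6, 0.2]
gripper_width: 0.637
grip_force: 0.0
```

```bash
python3 - <<'E'
from h import *
a=grab('top')[0][125:235,230:385]; b=grab('scene')[0][190:300,190:345]
A=np.hstack([cv2.resize(x,(400,284),interpolation=cv2.INTER_CUBIC) for x in(a,b)])
cv2.imwrite('pics/c4.png',A[:,:,::-1]); s=manip.state();print(s['ee_pos'],s['qpos'])
E
```

```text
[583.34474909 -79.70541937 260.12427028] [-1.36131197e-01  4.03180221e-01  2.98551071e-01  1.46550984e+00
  6.28498398e-04  1.36123555e+00]
```

View pics/c4.png

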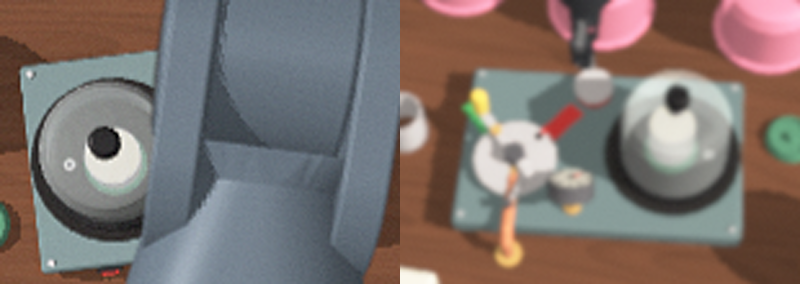

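Right half: the yellow knob at crop (480,100) now lies on the green stripe, so the lever is thrown; jar and tin are undisturbed. I'll go over the jar knob next.

Emit:
apply_moves(commands="0 0.4 2.4 0 0;0 0.4 2.4 0 0;0 0.4 2.4 0 0;0 0.4 2.4 0 0;0 0.4 2.4 0 0;0 0 0 0 0;0 0 0 -2 0;0 0 0 0 0")

```text
t: 7.25
ee_pos: [602.3, 36.5, 238.6]
eef_rot: [0.681, 0.732, -0.001, -0.001]
ft_force: [-0.4, 0.1, 0.6]
gripper_width: 0.999
grip_force: 0.0
```

```bash
python3 - <<'E'
from h import *
p,d,m=grab('scene')
h=cv2.cvtColor(p,cv2.COLOR_RGB2HSV); k=cv2.inRange(h,(22,120,140),(34,255,255)); k[:,:200]=0;k[:190]=0;k[300:]=0;k[:,260:]=0
n,l,st,c=cv2.connectedComponentsWithStats(k)
for i in range(1,n):
    if st[i,4]>8:
        w=atz(m,*c[i],100); a=np.degrees(np.arctan2(w[1]+173.5,w[0]-659)); print(c[i],st[i,4],w.round(),a%360-144.5)
s=manip.state();print(s['ee_pos'],s['gripper_width'])
cv2.imwrite('pics/c5.png',cv2.resize(p[180:290,230:385],(775,550),interpolation=cv2.INTER_CUBIC)[:,:,::-1])
E
```

```text
[219.94444444 229.19444444] 36 [ 602. -239.  100.] 84.45945996588128
[602.65762877  36.5978458  239.5167194 ] 0.999437287413517
```

View pics/c5.png

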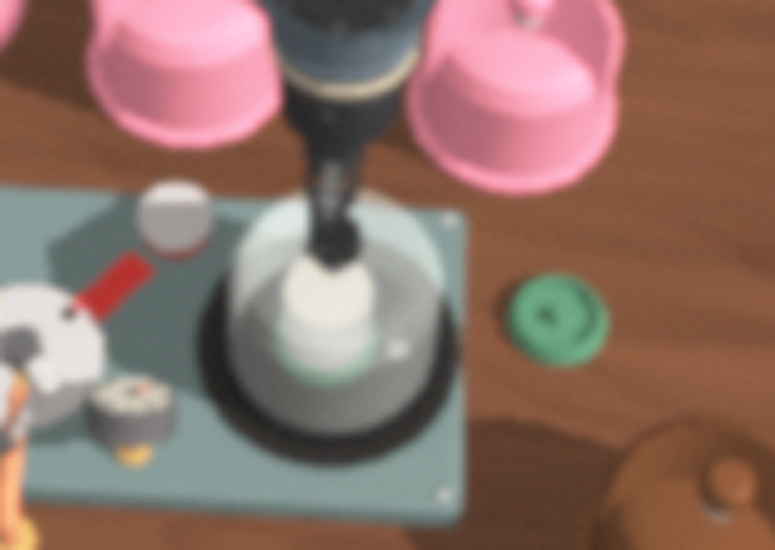

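The lever measures about 80° from red, so it is in the green notch. The gripper is above the black jar knob at crop (333,240), with a correction of +4 mm in y still to make. I'll descend and close gently.

Emit:
apply_moves(commands="0 0 0.4 -1 0;0 0 0 -1.2 0;0 0 0 -1.2 0;0 0 0 -1 0;0 0 0 -1 0;0 0 0 -0.5 0;0 0 0 0 0;0 0 0 0 0")

```text
t: 8.3
ee_pos: [603.3, 41.4, 180.7]
eef_rot: [0.681, 0.732, 0.0, 0.0]
ft_force: [-0.4, 0.1, 0.2]
gripper_width: 1.001
grip_force: 0.0
```

Emit:
apply_moves(commands="80 0 0 0 0;110 0 0 0 0;130 0 0 0 0;145 0 0 0 0;160 0 0 0 0;180 0 0 0 0;220 0 0 0 0;255 0 0 0 0", force=40)

```text
t: 9.3
ee_pos: [603.0, 41.3, 180.5]
eef_rot: [0.681, 0.732, -0.0, -0.0]
ft_force: [-4.2, -1.4, 4.7]
gripper_width: 0.389
grip_force: 39.9
```

Emit:
apply_moves(commands="255 0 0 0 0;255 0 0 0.2 0;255 0 0 0.4 0;255 0 0 0.6 0;255 0 0 0.7 0;255 0 0 0.7 0;255 0 0 0.7 0;255 0 0 0.7 0", force=60)

```text
t: 10.3
ee_pos: [603.1, 41.3, 220.8]
eef_rot: [0.681, 0.732, 0.0, 0.0]
ft_force: [-0.2, -0.1, -5.2]
gripper_width: 0.382
grip_force: 60.0
```

Emit:
apply_moves(commands="255 0 0 0.8 0;255 0 0 0.8 0;255 0 0 0.8 0;255 0 0 0.8 0;255 0 0 0.8 0;255 0 0 0.8 0;255 0 0 0.6 0;255 0 0 0.4 0")

```text
t: 11.3
ee_pos: [603.1, 41.3, 278.7]
eef_rot: [0.681, 0.732, 0.0, 0.0]
ft_force: [1.0, 0.5, -6.4]
gripper_width: 0.38
grip_force: 60.0
```

Emit:
apply_moves(commands="255 0 0 0.2 0;255 0 0 0 0;255 0 0 0 0;255 0 0 0 0;255 0 0 0 0;255 0 0 0 0;255 0 0 0 0;255 0 0 0 0")

```text
t: 12.3
ee_pos: [603.1, 41.4, 280.3]
eef_rot: [0.681, 0.732, -0.0, -0.0]
ft_force: [0.6, -0.6, -6.4]
gripper_width: 0.382
grip_force: 60.0
```

```bash
python3 - <<'E'
from h import *
p,d,m=grab('scene')
cv2.imwrite('pics/c6.png',cv2.resize(p[160:300,200:385],(740,560),interpolation=cv2.INTER_CUBIC)[:,:,::-1]); s=manip.state();print(s['ee_pos'],s['ft_force'],s['torque'],s['grip_force'])
E
```

```text
[603.08574625  41.35510585 280.29896673] [-0.46797887 -0.03488968 -5.05733406] [ 0.00297751  0.04344552 -0.01983627] 60.04825472831726
```

View pics/c6.png

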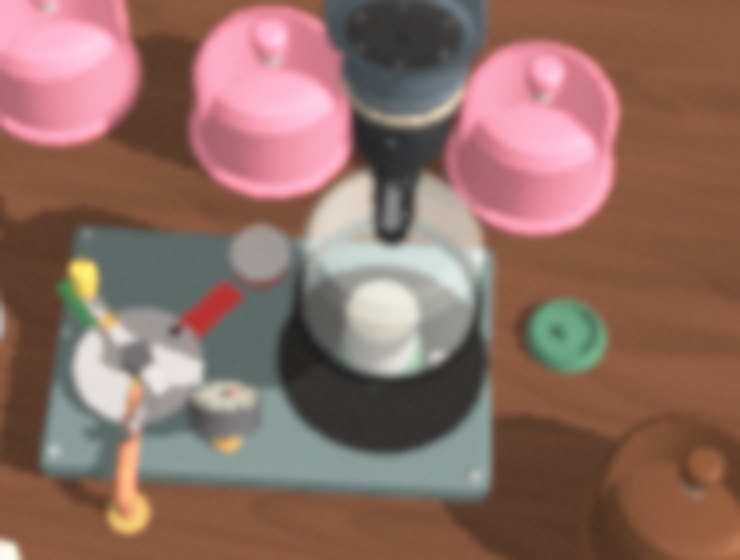

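The jar hangs from the fingers, with the flask standing below at crop (383,330). The lever is on green and the neighbours are unmoved. One numeric check of the rim height before I hand in.

```bash
python3 - <<'E'
from h import *
m=manip.camera_model('scene');K,R,t=[np.array(m[k]) for k in("intrinsics","R","t")]
def front(c,r,z):
    a=np.linspace(0,6.28,200);X=np.c_[c[0]+r*np.cos(a),c[1]+r*np.sin(a),0*a+z]@R.T+t;q=X@K.T;q=q[:,:2]/q[:,2:];return q.min(0).round(1),q.max(0).round(1)
print('gasket bottom',front((603,41),83,145),'body bottom',front((603,41),75,155),'roof',front((603,41),75,270),'pad',front((602,38),98,45))
p=np.load('scene.npz')['p'];print(p[245:276,296].mean(1).round().astype(int))
E
```

```text
gasket bottom (array([272.8, 215.1]), array([320.5, 256.8])) body bottom (array([275. , 215.5]), array([318.4, 253.4])) roof (array([274.8, 197.5]), array([321. , 236.9])) pad (array([268.2, 225.2]), array([321.6, 272.8]))
[186 178 174 179 188 200 203 188 148  94  56  48  51  51  51  51  52  51
  50  52  50  51  51  51  51  51  54  70 101 131 145]
```

```bash
python3 -c "
from plant import manip; print(manip.job_done())"
```

```text
the job is handed in; nothing more can be done
None
```

I threw the lever into the green notch, then lifted the jar straight up about 100 mm. It is held steady over the flask with its rim about 24 mm above the flask's top, and the job is handed in; the interface returned no verdict.

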